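Take the lidded bowl out of the lid press and stall it in the empty order bay

TASK

The takeaway bowl under the lid press has its lid pressed on. Lift the press's sprung arm until it stays up by itself, then slide the bowl out from under it, flat on the counter, and into the empty order bay, right in against the back. Don't tip the bowl, and leave the bowl in the other bay and everything else on the counter where they stand.

Things in the scene. Friction and masses are not known exactly. Their poses are not given: they have to be found in the camera images.
- press_hinge (a point): Lid press: grey post on the counter (foot plate 150 x 130 x 10 mm, cheeks 68 mm apart outside, 143 mm high). Point on the hinge pin's axis, midway between the cheeks, 115 mm above the counter. x points level to the press's rear (the shut arm reaches from here along -x), y along the pin, z up. The foot plate ends 63 mm in front (-x) of it; in front of that is bare counter.
- press_spot (a point): Point 26 mm above the bare counter right under the shut press pad, 150 mm in front (-x) of the hinge; fixed to the press, same axes as press_hinge. The bowl stands here, to within 8 mm, at the start.
- handle (a point): Middle of the round cross-bar grip at the free end of the press arm, 257 mm from the hinge axis, level with the hinge when shut. Bar along the hinge's y, 140 mm long; two black rubber grips 25 mm thick run from 22 to 70 mm either side of this point. Arm: flat bar 34 mm wide, 16 thick; round pad 92 mm across under it, 150 mm from the hinge, face 63 mm below the arm's middle line.
- press_arm (a joint): Press arm angle, rad: 0 = pad down on the bowl's lid; grows as the arm is lifted (turning about hinge +y), stop at 1.70 (leaning back just past upright); -0.08 lowest with no bowl. Below about 0.85 rad the 1.9 kg arm falls back onto the bowl; past that its hinge spring takes it up to 1.70 and keeps it there. Lifting needs about 2.5 N at the grip when shut, less as it rises; damped.
- bowl_mid (a point): Centre of the lidded bowl to be moved, 26 mm above its underside. Black with a clear lid, round: 125 mm across at the rim (36 to 46 mm above its underside), 100 mm at the foot, 52 mm high, 0.25 to 0.5 kg, too wide to grip. Friction on the counter about 0.6.
- bay_free: The empty order bay, a stall of bare sheet metal fixed on the counter: two side walls 160 mm apart inside, 50 mm high, back wall 55 mm high, no floor or roof. Origin on the counter in its middle; x points level to the back wall (inner face at +70 mm); open front at -70 mm, flared for 14 mm more, towards the robot; y across. A bowl against the back has its centre at x = +7.5 mm.
- bay_full: The other bay, same shape and axes, with a bowl of the same kind already in it; left or right of the empty one, centres 210 mm apart.
- waiting_mid (a point): Centre of the bowl already waiting in the other bay, same kind and size as the bowl to be moved. Leave alone.
- cup_a: Round lidded sauce cup, 68 mm across, 40 mm high, origin under its centre; cup_b stands on it, 80 mm high together. Bystander.
- cup_b: The upper sauce cup of the pair, origin under its centre. Bystander.
- cup_c: Single sauce cup of the same kind. Bystander.
- marker: Marker pen lying on the counter, 131 mm long along its x axis, 18 mm thick; origin near its middle, on the counter. Bystander.
- label_roll: Paper label roll lying flat, 76 mm across, 40 mm high, origin under its centre. Bystander.
- lid_stack: Pile of spare lids, 125 mm across, 40 mm high, origin under its centre. Bystander.
- tape: Weighted tape dispenser, 160 x 62 mm, about 100 mm high, long along its x axis, origin under its centre. Bystander.
There are look-alikes about, which are no part of the job. What is shaped like the part that bears bowl_mid but green or turquoise is not meant.

How it is judged:
On the way, in this order (a step that is already met when the one before it is completed fails the run):
1. the press arm stands open by itself, untouched, with the bowl still in its place under it (value of joint press_arm above 1.55 rad and contact force between press_arm and anything else below 0.2 N and distance of bowl_mid from where it was at the start of the episode below 0.03 m), for 0.3 s.
2. the bowl has been slid out from under the press, flat on the counter, the arm still up (distance of bowl_mid from where it was at the start of the episode above 0.12 m and value of joint press_arm above 1.55 rad and height (world z) of bowl_mid below 0.032 m and angle between bowl_mid's own z axis and vertical below 0.12 rad), for 0.1 s.
At the end, for the whole second after the job is handed in: The bowl stands at rest, level, on the counter between the side walls of the bay that was empty, within 15 mm of the back wall; the press arm stays up by itself (above 1.55 rad); the waiting bowl is within 20 mm of where it was, and nothing else on the counter has been pushed more than 30 mm (x of bowl_mid in the frame of bay_free between -0.0075 and 0.02 m and y of bowl_mid in the frame of bay_free between -0.03 and 0.03 m and height (world z) of bowl_mid below 0.03 m and angle between bowl_mid's own z axis and vertical below 0.06 rad and linear speed of bowl below 0.01 m/s and value of joint press_arm above 1.55 rad and distance of waiting_mid from where it was at the start of the episode below 0.02 m); the robot touches nothing.
It fails at once if the bowl is tipped or lifted off the counter (angle between bowl_mid's own z axis and vertical above 0.25 rad or height (world z) of bowl_mid above 0.045 m).
It fails at once if the waiting bowl is shoved about (distance of waiting_mid from where it was at the start of the episode above 0.02 m).
It fails at once if another thing on the counter is pushed more than 30 mm (distance of any of cup_a, cup_b, cup_c, marker, label_roll, lid_stack, tape from where it was at the start of the episode above 0.03 m).
It also fails if it takes over 69 s, if anything falls off the work surface, if the arm or the gripper's body presses on something with over 40 N, if the wrist force passes 120 N, or if a joint passes its speed limit or range.

ROBOT

A 6-joint arm with a two-finger parallel gripper is mounted at the origin on the work surface. World frame = base frame: x ahead of the robot, y to its left, z up, the work surface at z = 0. Lengths are in m, angles in rad, forces in N, time in s.
With the tool pointing down it reaches from about 0.325 to 0.925 m from the base axis. Payload 3.1 kg.
Tool frame: the origin (TCP) lies midway between the tips of the shut fingers; the grasp point (between the pads) lies 19 mm behind it; z points along the fingers, x is the direction in which the jaws open and shut, and the axes are right-handed (so a half turn about z gives the same grasp; the last joint's range is limited). The gripper opens to 85 mm and grips with 20 to 120 N. Pads are 22 mm wide; open, the fingers measure 114 mm over their backs; the gripper's body (76 mm by 85 mm) begins 54 mm behind the grasp point. The pads swing forward as they close: fully open they stand 13 mm farther back than shut.
Start: joints at [1.056, 0.217, 1.613, -0, 1.311, -0.112], TCP at [0.245, 0.575, 0.231] pointing down, gripper open.
Joint ranges: [-2.75, 2.75], [-0.78, 2.1], [0.31, 2.55], [-1.13, 4.27], [0.13, 2.63], [-2.58, 2.58]. Speed limits (rad/s): [2.79, 2.79, 3.14, 3.14, 3.14, 3.14].

INTERFACE

Orientations are given as a unit quaternion [x, y, z, w].
In Python, from cell import env gives the robot as it stands.
- The arm moves only by the tool carry_out, never from a script. Its argument "plan" is a list of rows, each an object with "slide": the shift along the tool's x, y, z scaled (see below), a list of three; "dr": the turn, a rotation vector about the tool's x, y, z scaled (see below), a list of three. In form: [{"slide": [x, y, z], "dr": [ax, ay, az]}, ...]. A call has 1 to 12 rows; each row is the pose to reach, as a shift and turn from the pose measured when the call began, along the tool's axes at that moment, turning the shorter way round; what a row does not reach only later rows make up. The controller multiplies each number of a shift by 100 mm and each number of a turn by pi rad. A row lasts 1/12 s, in which the tool goes at most 41.7 mm and 7.16 degrees, less where a joint would pass 70% of its speed; a pose out of reach is approached as far as the arm can. A call with a number of a shift or a turn outside -1 to 1 is refused whole. A call with a gripper value outside its range is refused whole. "grip" is the opening, from 0 (shut) to 1 (fully open), set as the call begins (left out, the last holds). The fingers move at their own pace and stop on an object; "newtons" is the grip in N (left out, the last holds). Time passes only in rows, so rows that repeat a pose let the fingers close. It gives the time, the measured TCP pose, the force and the opening at its end, in the units of the state.
- env.read_state(): the state, without advancing time (a new reading comes with each control period).
- env.read_camera(name): name is "scene" or "side" or "wrist"; returns a dict with "img" (400x640x3 uint8, blue, green, red), "depth" (400x640 float32, m along the optical axis (not along the pixel's ray), 0 where there is no reading), "K" (3x3 intrinsics, pixels), "world_to_cam" (4x4, takes a point from world to camera coordinates). Camera axes: x right, y down, z forward; pixel columns grow to the right and rows downward; lengths in m; the calibration is good to about 2 mm. A picture is of the moment at which its call begins.
- env.hand_in(): hands the job in, once; it reports no verdict.
The state is a dict: "t": time; "joint_positions": joint angles; "qd": joint speeds; "tau": joint torques, N m; "tcp_pos": TCP position; "ee_rot": TCP orientation; "force": force on the tool from outside, world axes, zero at the start; "torque": the same for the moment, N m; "opening": opening from 0.0 (shut) to 1.0 (fully open).
Only numpy, scipy, OpenCV 4.12 (cv2) and the standard library are available. Lean on these libraries where they do the work, as an engineer would, in place of code of your own. Each camera call takes 0.05 s, during which the arm holds its last target.

## Working session

There is one attempt and no reset: what is moved stays moved. The work goes in short steps, Python scripts to look and compute and a tool call to move; the robot and the scene stay as the last step left them, time stands still between calls to the robot, and variables do not carry over. Pictures are saved under pics/ and viewed, and the job is handed in when it is done.

Besides the shell and the picture viewer there is one more tool, called after ">>>" as name(argument=value, ...) on one line, values as JSON. carry_out: Moves the arm, as the interface text tells. Its arguments: {"type":"object","properties":{"plan":{"type":"array","items":{"type":"object","properties":{"slide":{"type":"array","items":{"type":"number"}},"dr":{"type":"array","items":{"type":"number"}}}}},"grip":{"type":"number"},"newtons":{"type":"number"}},"required":["plan"]}

```bash
mkdir -p pics; ls
python3 - <<'E'
from cell import env
import cv2,numpy as np
s=env.read_state();print(s['t'],s['tcp_pos'],s['ee_rot'],s['force'],s['opening'])
for n in ['scene','side','wrist']:
    c=env.read_camera(n);cv2.imwrite(f'pics/{n}0.png',c['img']);np.savez(f'pics/{n}0.npz',**c)
    print(n,c['K'].tolist(),np.linalg.inv(c['world_to_cam'])[:3,3])
E
```

```text
pics
0.0 [0.24458183 0.57426249 0.22994963] [ 8.34276320e-01  5.51345239e-01 -1.07593438e-03  5.40150657e-04] [-0.38483507 -0.39353946 -0.29146604] 0.9995939856295876
scene [[471.61180833897146, 0.0, 326.23551332957635], [0.0, 471.61180833897146, 203.4692852574595], [0.0, 0.0, 1.0]] [1.17525431 0.61265318 0.8909833 ]
side [[372.1297119162616, 0.0, 320.1295030604381], [0.0, 372.1297119162616, 194.05033950156587], [0.0, 0.0, 1.0]] [-0.31977382 -0.73676105  0.78667473]
wrist [[325.81621466166575, 0.0, 320.2005783607225], [0.0, 325.81621466166575, 200.41803106339364], [0.0, 0.0, 1.0]] [0.17303108 0.60534493 0.37164152]
```

View pics/scene0.png

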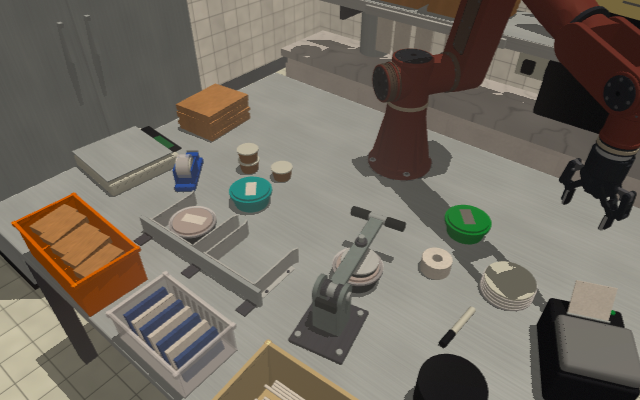

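View pics/side0.png

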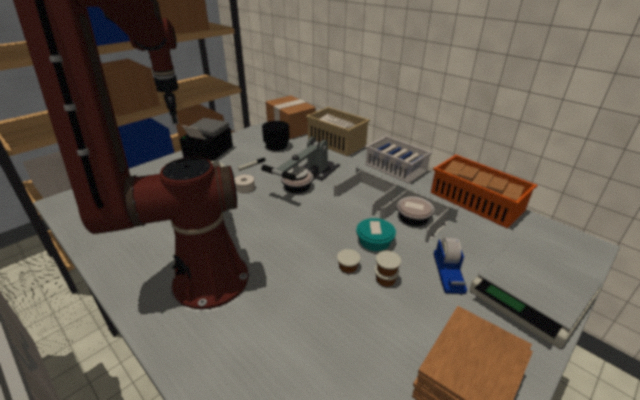

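View pics/wrist0.png

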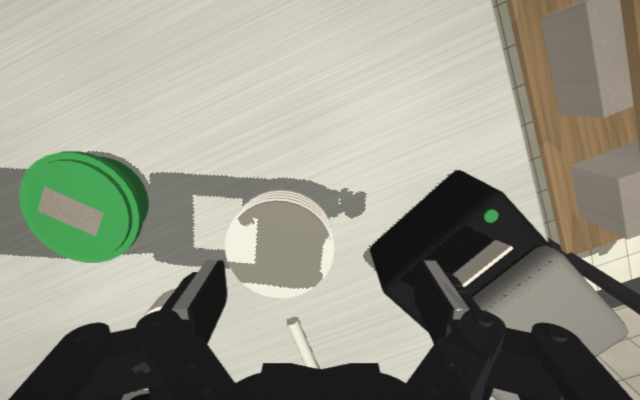

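The scene view shows the press (handle at ~(378,218), post ~(330,300)). The bowl is under its pad at ~(358,268). The bays span (145,200) to (300,280), with the waiting bowl in the left one (image) at (193,222), so the right one is empty.

```bash
cat > h.py <<'E'
import numpy as np,cv2
def load(n): return dict(np.load(f'pics/{n}.npz'))
def cloud(c):
    K=c['K'];d=c['depth'];v,u=np.mgrid[:400,:640]
    P=np.stack([(u-K[0,2])/K[0,0]*d,(v-K[1,2])/K[1,1]*d,d,np.ones_like(d)],-1)
    W=P@np.linalg.inv(c['world_to_cam']).T
    W=W[...,:3].copy();W[d==0]=np.nan
    return W
def proj(c,p):
    q=c['world_to_cam']@np.r_[p,1];q=c['K']@q[:3];return q[:2]/q[2]
def cast(c,u,v,z):
    K=c['K'];M=np.linalg.inv(c['world_to_cam']);o=M[:3,3]
    r=M[:3,:3]@np.array([(u-K[0,2])/K[0,0],(v-K[1,2])/K[1,1],1]);return o+r*(z-o[2])/r[2]
E
python3 - <<'E'
from h import *
np.set_printoptions(precision=3,suppress=True)
c=load('scene0');W=cloud(c)
# topdown height map, 2mm/px, x 0.2..0.9, y 0..0.8
H=np.full((400,450),-1.)
for n in ['scene0','side0']:
    w=cloud(load(n)).reshape(-1,3);w=w[~np.isnan(w[:,0])]
    i=((1.0-w[:,0])/.002).astype(int);j=((0.65-w[:,1])/.002).astype(int)
    m=(i>=0)&(i<400)&(j>=0)&(j<450)&(w[:,2]<.4)
    np.maximum.at(H,(i[m],j[m]),w[m,2])
im=cv2.applyColorMap(np.clip(H*255/.2,0,255).astype(np.uint8),cv2.COLORMAP_JET);im[H<-.5]=0
for k in range(0,9): 
  cv2.putText(im,f'{1-.1*k:.1f}',(0,50*k+8),0,.35,(255,255,255),1);cv2.putText(im,f'{.65-.1*k:.2f}',(50*k,395),0,.35,(255,255,255),1)
cv2.imwrite('pics/top0.png',im)
cv2.imwrite('pics/crop0.png',cv2.resize(c['img'][170:370,130:450],None,fx=2.5,fy=2.5,interpolation=cv2.INTER_CUBIC))
E
```

```text
(no output)
```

View pics/top0.png

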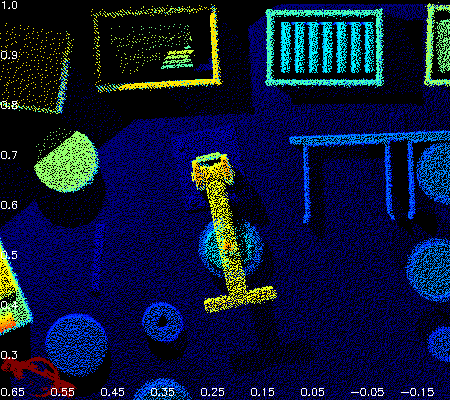

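View pics/crop0.png

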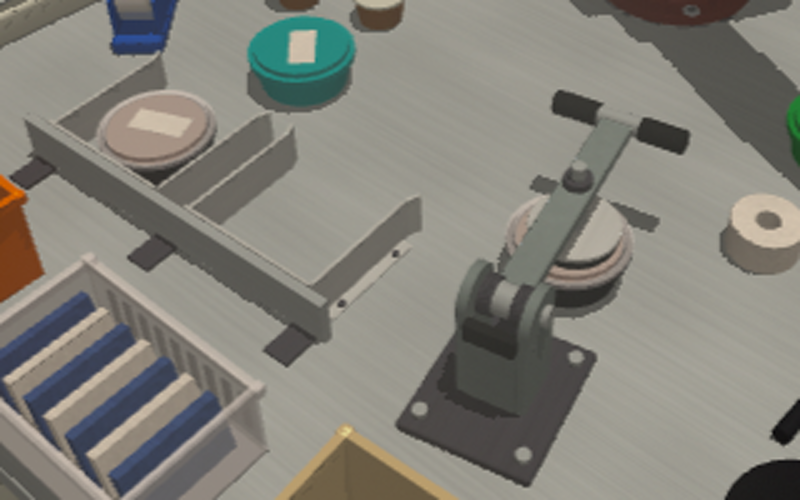

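The top map shows the press with its hinge near (0.68,0.25) and handle near (0.42,0.19), and the empty bay between y≈0.065 and -0.10. The bowl is at ~(0.53,0.21). Next: precise fits.

Run:
```python
from h import *
np.set_printoptions(precision=4,suppress=True)
for n in ['scene0','side0']:
    w=cloud(load(n)).reshape(-1,3);w=w[~np.isnan(w[:,0])]
    def sel(a,b,c_,d,e,f): return w[(w[:,0]>a)&(w[:,0]<b)&(w[:,1]>c_)&(w[:,1]<d)&(w[:,2]>e)&(w[:,2]<f)]
    print(n)
    t=sel(.40,.46,.12,.28,.10,.15); (cc,sz,ang)=cv2.minAreaRect(t[:,:2].astype(np.float32)); print('bar',len(t),cc,sz,ang,np.percentile(t[:,2],[5,50,95]))
    t=sel(.46,.64,.15,.3,.115,.135); 
    if len(t): print('arm',cv2.fitLine(t[:,:2].astype(np.float32),cv2.DIST_HUBER,0,.01,.01).ravel(),np.percentile(t[:,2],[5,50,95]))
    t=sel(.62,.76,.18,.32,.003,.02); 
    if len(t): print('foot',cv2.minAreaRect(t[:,:2].astype(np.float32)))
    t=sel(.62,.76,.18,.32,.03,.16)
    if len(t): print('post',cv2.minAreaRect(t[:,:2].astype(np.float32)),t[:,2].max())
    t=sel(.44,.62,.13,.30,.035,.047); 
    # circle fit
    A=np.c_[2*t[:,:2],np.ones(len(t))]
    t2=t
    r=np.linalg.lstsq(A,(t[:,:2]**2).sum(1),rcond=None)[0]; print('bowl',len(t),r[:2],np.sqrt(r[2]+r[0]**2+r[1]**2), cv2.minEnclosingCircle(t[:,:2].astype(np.float32)))
    for nm,y0,y1 in [('L',.05,.08),('R',-.12,-.085)]:
        t=sel(.59,.715,y0,y1,.02,.045)
        for xx in [.6,.63,.66,.7]:
            q=t[abs(t[:,0]-xx)<.015]
            if len(q): print(nm,xx,np.percentile(q[:,1],[2,50,98]),len(q))
    for yy in [.03,0,-.03,-.06]:
        t=sel(.70,.76,yy-.015,yy+.015,.015,.06)
        print('back',yy,np.percentile(t[:,0],[2,10,50,90,98]) if len(t) else None,len(t))
    t=sel(.55,.715,-.12,.09,.02,.06); print('walls xmin',t[t[:,1]>0][:,0].min() if len(t) else 0)
```

```text
scene0
bar 489 (0.4298956096172333, 0.17915289103984833) (0.05969462916254997, 0.11789607256650925) 0.011233104392886162 [0.1105 0.1215 0.1258]
arm [0.9751 0.2216 0.5583 0.2084] [0.1189 0.1222 0.1296]
foot ((0.6882952451705933, 0.24690565466880798), (0.1344967931509018, 0.14074264466762543), 4.123600959777832)
post ((0.6537248492240906, 0.22955645620822906), (0.07482041418552399, 0.07491710036993027), 12.1155366897583) 0.14428705855516044
bowl 259 [0.505  0.1897] 0.05941506561172387 ((0.5048664808273315, 0.19130228459835052), 0.06376747041940689)
L 0.7 [0.0665 0.067  0.0675] 2
R 0.7 [-0.1195 -0.1193 -0.1191] 2
back 0.03 [0.7012 0.7104 0.7248 0.727  0.7275] 175
back 0 [0.7118 0.7149 0.7263 0.728  0.7288] 160
back -0.03 [0.7131 0.7156 0.7275 0.7293 0.7302] 148
back -0.06 [0.7141 0.7168 0.7284 0.7304 0.731 ] 147
walls xmin 0.5554839796292284
side0
bar 124 (0.429875910282135, 0.15904997289180756) (0.05951182171702385, 0.0760767012834549) 0.5922090411186218 [0.1128 0.1223 0.1265]
arm [0.958  0.2868 0.5489 0.1969] [0.117  0.1226 0.1314]
foot ((0.6843955516815186, 0.23352763056755066), (0.10607748478651047, 0.12787628173828125), 89.94387817382812)
post ((0.6544344425201416, 0.2188176065683365), (0.07015985995531082, 0.07520192116498947), 4.694069862365723) 0.14389691329028798
bowl 97 [0.5034 0.1862] 0.0582014278716541 ((0.5030721426010132, 0.18265557289123535), 0.06338950246572495)
L 0.7 [0.0526 0.0578 0.0633] 7
R 0.7 [-0.11   -0.0989 -0.088 ] 14
back 0.03 [0.7005 0.7045 0.7106 0.717  0.7242] 68
back 0 [0.7071 0.7093 0.7126 0.7184 0.7263] 75
back -0.03 [0.7083 0.7105 0.7138 0.7186 0.7245] 66
back -0.06 [0.7098 0.7118 0.7153 0.723  0.7271] 76
walls xmin 0.551885561116073
```

Run:
```python
from h import *
np.set_printoptions(precision=4,suppress=True)
for n in ['scene0','side0']:
    w=cloud(load(n)).reshape(-1,3);w=w[~np.isnan(w[:,0])]
    def sel(a,b,c_,d,e,f): return w[(w[:,0]>a)&(w[:,0]<b)&(w[:,1]>c_)&(w[:,1]<d)&(w[:,2]>e)&(w[:,2]<f)]
    print(n)
    t=sel(.36,.45,.08,.28,.10,.15); t=t[~((t[:,0]>.425)&(abs(t[:,1]-.18)<.025))];print('bar',len(t),cv2.minAreaRect(t[:,:2].astype(np.float32)),np.percentile(t[:,2],[5,50,95]))
    t=sel(.45,.60,.13,.26,.117,.127); print('arm',cv2.minAreaRect(t[:,:2].astype(np.float32)))
    for nm,y0,y1 in [('L',.015,.055),('R',-.14,-.105),('R2',-.19,-.14)]:
        t=sel(.54,.715,y0,y1,.02,.06)
        for xx in [.565,.58,.6,.63,.66,.69]:
            q=t[abs(t[:,0]-xx)<.012]
            if len(q): print(nm,xx,np.percentile(q[:,1],[2,50,98]),q[:,2].max(),len(q))
        if len(t): print('xmin',np.sort(t[:,0])[:4])
    for yy in [.02,-.03,-.08]:
        t=sel(.69,.76,yy-.015,yy+.015,.045,.06);print('backtop',yy,np.percentile(t[:,0],[2,10,50,90,98]),len(t))
        t=sel(.69,.76,yy-.015,yy+.015,.015,.04);print('backlow',yy,np.percentile(t[:,0],[2,50,98]) if len(t) else 0)
    # other objects
    for x0,x1,y0,y1 in [(.2,.45,.44,.6),(.2,.45,.3,.4),(.3,.7,.4,.5),(.1,.4,.25,.4)]:
        t=sel(x0,x1,y0,y1,.012,.1)
        if len(t): print('obj',t.min(0),t.max(0))
```

```text
scene0
bar 539 ((0.4095866084098816, 0.17383158206939697), (0.03786909580230713, 0.14017777144908905), 11.210820198059082) [0.1092 0.1222 0.1271]
arm ((0.5247895121574402, 0.19910970330238342), (0.15880174934864044, 0.035444244742393494), 11.501399993896484)
L 0.565 [0.0341 0.0392 0.0431] 0.051905082968349614 73
L 0.58 [0.0338 0.0375 0.0401] 0.05232405723617406 63
L 0.6 [0.0344 0.0379 0.0406] 0.051704994762001855 65
L 0.63 [0.0347 0.0392 0.0413] 0.0517872755279043 72
L 0.66 [0.0367 0.0404 0.0421] 0.05188752371143779 68
L 0.69 [0.0379 0.0412 0.0437] 0.05100388797343203 70
xmin [0.5555 0.5558 0.5559 0.5563]
R 0.565 [-0.1348 -0.1313 -0.1256] 0.051475128260035086 27
R 0.58 [-0.1319 -0.1268 -0.1241] 0.051475128260035086 56
R 0.6 [-0.1288 -0.1257 -0.1226] 0.05096930869089833 68
R 0.63 [-0.1293 -0.125  -0.1223] 0.05225080808537441 71
R 0.66 [-0.1281 -0.1241 -0.1212] 0.0507867482080836 73
R 0.69 [-0.1264 -0.1226 -0.1198] 0.05041559619688851 77
xmin [0.5616 0.5635 0.5635 0.5636]
R2 0.565 [-0.1737 -0.1692 -0.1663] 0.05064392663182149 45
R2 0.58 [-0.176  -0.1715 -0.1669] 0.05064392663182149 77

[... 1868 characters left out ...]
.050143274513427705 30
R2 0.63 [-0.1838 -0.1762 -0.174 ] 0.05041425168071145 27
R2 0.66 [-0.189  -0.1756 -0.1717] 0.05247850938659593 28
R2 0.69 [-0.1759 -0.1744 -0.1697] 0.050154798288108315 18
xmin [0.5625 0.5626 0.5627 0.5627]
backtop 0.02 [0.699  0.7085 0.7126 0.7244 0.7257] 28
backlow 0.02 [0.6979 0.7105 0.7142]
backtop -0.03 [0.7084 0.7116 0.7159 0.7238 0.7253] 24
backlow -0.03 [0.7098 0.7136 0.7177]
backtop -0.08 [0.7118 0.7141 0.719  0.7256 0.728 ] 29
backlow -0.08 [0.7106 0.715  0.7176]
obj [0.3317 0.4466 0.0122] [0.4487 0.5999 0.0995]
obj [0.3169 0.3002 0.0124] [0.3913 0.3624 0.0433]
obj [0.3317 0.438  0.012 ] [0.6991 0.4998 0.0998]
obj [0.3169 0.2828 0.0124] [0.3913 0.3624 0.0433]
```

```bash
cat >> h.py <<'E'
from scipy.spatial.transform import Rotation as R
def go(p,yaw=None,tilt=0):
    """tool-frame slide/100mm and dr/pi to world TCP p, tool down, tool-x yaw deg"""
    from cell import env
    s=env.read_state();r=R.from_quat(s['ee_rot']);d=r.inv().apply(np.array(p)-s['tcp_pos'])*10
    print('t',round(s['t'],2),'tcp',np.round(s['tcp_pos'],4),'f',np.round(s['force'],2),'op',round(s['opening'],3),'slide',np.round(d,3))
    if yaw is not None:
        a=np.deg2rad(yaw);x=np.array([np.cos(a),np.sin(a),0]);z=np.array([0,0,-1.]);y=np.cross(z,x)
        q=R.from_matrix(np.c_[x,y,z]); print('dr',np.round((r.inv()*q).as_rotvec()/np.pi,4), 'yawnow',np.rad2deg(np.arctan2(*r.as_matrix()[[1,0],0])))
E
python3 -c "
from h import *
go([.399,.216,.2],11.3)"
```

```text
t 0.15 tcp [0.2446 0.5744 0.2302] f [ 0.28 -0.4  -0.75] op 1.001 slide [-2.692  2.825  0.307]
dr [2.00e-04 6.00e-04 3.09e-01] yawnow 66.92240213638354
```

>>> carry_out(plan=[{"slide": [-0.27,0.28,0.1],"dr": [0,0,0]},{"slide": [-0.54,0.56,0.1],"dr": [0,0,0]},{"slide": [-0.8,0.85,0.1],"dr": [0,0,0]},{"slide": [-0.95,1,0.1],"dr": [0,0,0]}])

```text
t: 0.48
tcp_pos: [0.3, 0.4444, 0.2193]
ee_rot: [0.835, 0.551, -0.002, 0.002]
force: [-0.1, 0.8, -0.0]
opening: 1.002
```

>>> carry_out(plan=[{"slide": [-0.27,0.28,0.0],"dr": [0,0,0.1]},{"slide": [-0.54,0.56,0.0],"dr": [0,0,0.2]},{"slide": [-0.8,0.85,0.0],"dr": [0,0,0.309]},{"slide": [-0.95,1,0.0],"dr": [0,0,0.309]},{"slide": [-0.95,1,0.0],"dr": [0,0,0.309]},{"slide": [-0.95,1,0.0],"dr": [0,0,0.309]},{"slide": [-0.95,1,0.0],"dr": [0,0,0.309]},{"slide": [-0.95,1,0.0],"dr": [0,0,0.309]},{"slide": [-0.95,1,0.0],"dr": [0,0,0.309]}])

```text
t: 1.23
tcp_pos: [0.3544, 0.3175, 0.2195]
ee_rot: [0.995, 0.097, -0.001, 0.002]
force: [0.9, 0.3, -0.8]
opening: 1.001
```

```bash
python3 -c "
from h import *
go([.399,.216,.2],11.3)"
```

```text
t 1.23 tcp [0.3544 0.3175 0.2195] f [ 0.88  0.33 -0.84] op 1.001 slide [0.242 1.081 0.199]
dr [ 0.0015  0.001  -0.0009] yawnow 11.139811277823748
```

>>> carry_out(plan=[{"slide": [0.1,0.35,0.0],"dr": [0,0,0]},{"slide": [0.2,0.7,0],"dr": [0,0,0]},{"slide": [0.24,1,0],"dr": [0,0,0]},{"slide": [0.24,1,0],"dr": [0,0,0]}])

```text
t: 1.57
tcp_pos: [0.3986, 0.2203, 0.2197]
ee_rot: [0.995, 0.096, -0.001, 0.004]
force: [-0.3, 0.9, -0.3]
opening: 1.001
```

Run:
```python
from h import *
from cell import env
for n in ['scene','side','wrist']:
    c=env.read_camera(n);np.savez(f'pics/{n}1.npz',**c);cv2.imwrite(f'pics/{n}1.png',c['img'])
go([.399,.216,.096],11.3)
W=cloud(load('wrist1')).reshape(-1,3)
s=env.read_state()
W=W[~np.isnan(W[:,0])]
# bar in wrist view
ax=np.array([.981,.196]);t=W[(W[:,2]>.105)&(W[:,2]<.14)]
rel=(t[:,:2]-[.408,.171]);a=rel@ax;b=rel@[-.196,.981]
m=(b>.022)&(b<.075)&(abs(a)<.05);print(m.sum(),np.percentile(a[m],[1,50,99]),b[m].min(),b[m].max(),np.percentile(t[m,2],[2,50,98]))
```

```text
t 1.72 tcp [0.3972 0.224  0.2197] f [0.25 0.34 0.04] op 1.002 slide [0.007 0.077 1.238]
dr [ 0.0013  0.0011 -0.0007] yawnow 11.164892122883414
1948 [-0.01925476 -0.00713342  0.0047314 ] 0.0220422741238828 0.0717420628468956 [0.11138999 0.12421853 0.12688595]
```

View pics/wrist1.png

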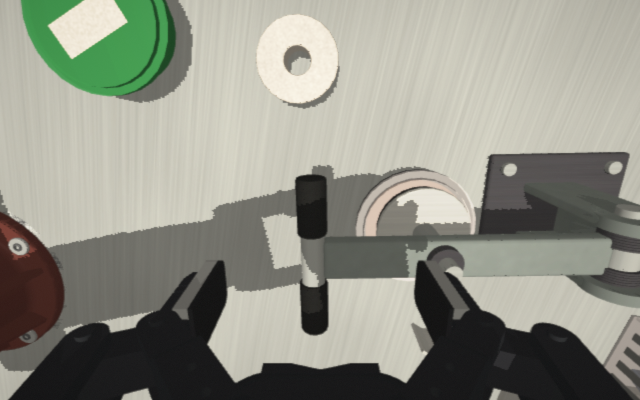

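```bash
python3 -c "
from h import *
go([.394,.215,.096],11.3)"
```

```text
t 1.72 tcp [0.3972 0.224  0.2197] f [0.25 0.34 0.04] op 1.002 slide [-0.044  0.077  1.238]
dr [ 0.0013  0.0011 -0.0007] yawnow 11.164892122883414
```

>>> carry_out(plan=[{"slide": [-0.04,0.08,0.3],"dr": [0,0,0]},{"slide": [-0.04,0.08,0.6],"dr": [0,0,0]},{"slide": [-0.04,0.08,0.9],"dr": [0,0,0]},{"slide": [-0.04,0.08,0.95],"dr": [0,0,0]},{"slide": [-0.04,0.08,0.95],"dr": [0,0,0]}])

```text
t: 2.13
tcp_pos: [0.3918, 0.2151, 0.1225]
ee_rot: [0.995, 0.098, -0.005, 0.003]
force: [0.1, 0.6, 0.1]
opening: 1.005
```

>>> carry_out(plan=[{"slide": [0,0,0.28],"dr": [0,0,0]},{"slide": [0,0,0.28],"dr": [0,0,0]},{"slide": [0,0,0.28],"dr": [0,0,0]}])

```text
t: 2.38
tcp_pos: [0.3914, 0.2154, 0.095]
ee_rot: [0.995, 0.099, -0.005, 0.003]
force: [0.4, -0.4, 1.0]
opening: 1.002
```

Run:
```python
from h import *
from cell import env
c=env.read_camera('wrist');cv2.imwrite('pics/wrist2.png',c['img'])
c=env.read_camera('side');cv2.imwrite('pics/side2.png',cv2.resize(c['img'][120:260,180:380],None,fx=4,fy=4))
go([.394,.215,.096],11.3)
```

```text
t 2.48 tcp [0.3932 0.2158 0.0966] f [ 0.14 -0.37 -0.07] op 1.001 slide [0.007 0.01  0.006]
dr [0.0013 0.002  0.0003] yawnow 11.34676991671963
```

View pics/wrist2.png

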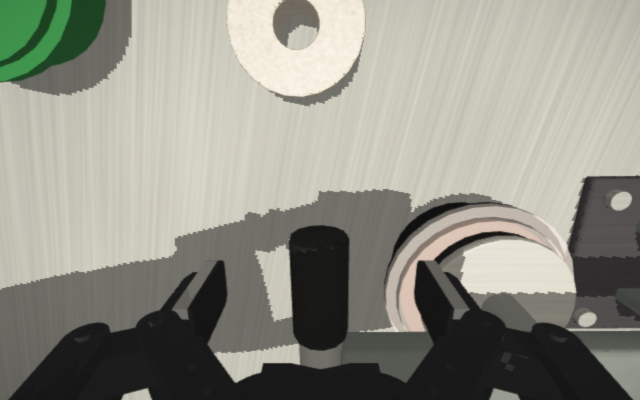

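View pics/side2.png

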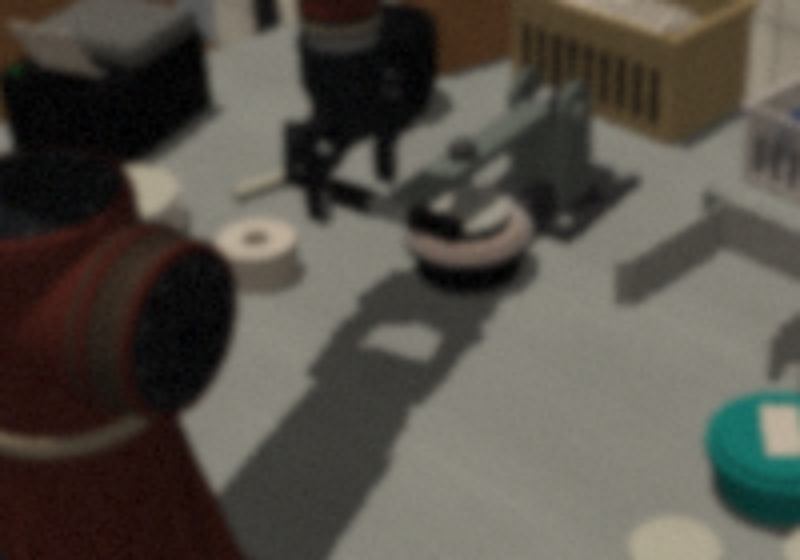

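The wrist view shows the rubber grip centred between the pads (column ~320, rows 230–345). Closing.

>>> carry_out(plan=[{"slide": [0,0,0],"dr": [0,0,0]},{"slide": [0,0,0],"dr": [0,0,0]},{"slide": [0,0,0],"dr": [0,0,0]},{"slide": [0,0,0],"dr": [0,0,0]},{"slide": [0,0,0],"dr": [0,0,0]},{"slide": [0,0,0],"dr": [0,0,0]}], grip=0, newtons=25)

```text
t: 2.98
tcp_pos: [0.391, 0.2154, 0.0968]
ee_rot: [0.995, 0.099, -0.006, 0.003]
force: [-6.3, -1.5, 7.1]
opening: 0.28
```

>>> carry_out(plan=[{"slide": [0.003,0,-0.128],"dr": [0,0,0]},{"slide": [0.013,0,-0.257],"dr": [0,0,0]},{"slide": [0.03,0,-0.384],"dr": [0,0,0]},{"slide": [0.05,0,-0.511],"dr": [0,0,0]},{"slide": [0.08,0,-0.636],"dr": [0,0,0]},{"slide": [0.115,0,-0.759],"dr": [0,0,0]},{"slide": [0.156,0,-0.881],"dr": [0,0,0]},{"slide": [0.2,0,-1],"dr": [0,0,0]}])

```text
t: 3.65
tcp_pos: [0.4086, 0.2191, 0.1953]
ee_rot: [0.995, 0.099, -0.01, 0.004]
force: [-5.3, -0.6, -3.1]
opening: 0.282
```

Run:
```python
from h import *
from cell import env
c=env.read_camera('scene');cv2.imwrite('pics/scene3.png',c['img'])
go([.394,.215,.096],11.3)
```

```text
t 3.7 tcp [0.4098 0.2194 0.1984] f [-10.07  -3.46   3.51] op 0.276 slide [-0.144  0.006  1.027]
dr [0.0017 0.0062 0.0005] yawnow 11.386608457533637
```

View pics/scene3.png

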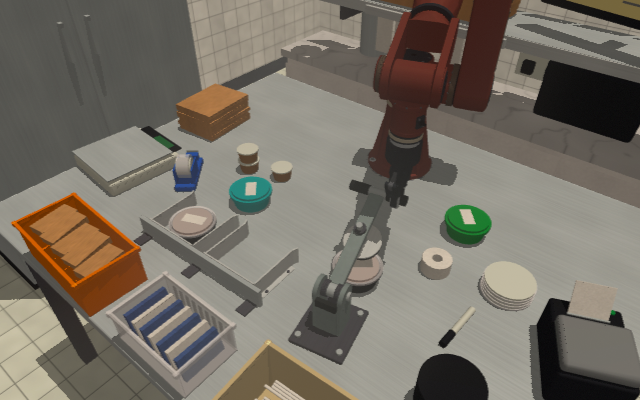

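>>> carry_out(plan=[{"slide": [0.04,0,-0.117],"dr": [0,0,0]},{"slide": [0.09,0,-0.231],"dr": [0,0,0]},{"slide": [0.155,0,-0.342],"dr": [0,0,0]},{"slide": [0.225,0,-0.45],"dr": [0,0,0]},{"slide": [0.3,0,-0.555],"dr": [0,0,0]},{"slide": [0.38,0,-0.655],"dr": [0,0,0]},{"slide": [0.465,0,-0.751],"dr": [0,0,0]},{"slide": [0.555,0,-0.843],"dr": [0,0,0]},{"slide": [0.65,0,-0.93],"dr": [0,0,0]},{"slide": [0.74,0,-1],"dr": [0,0,0]}])

```text
t: 4.53
tcp_pos: [0.4791, 0.2343, 0.3014]
ee_rot: [0.995, 0.1, -0.017, 0.004]
force: [-21.2, -4.9, 21.8]
opening: 0.28
```

Run:
```python
from h import *
from cell import env
c=env.read_camera('scene');cv2.imwrite('pics/scene4.png',c['img'])
go([.394,.215,.096],11.3)
```

```text
t 4.58 tcp [0.4824 0.2351 0.304 ] f [-15.11  -3.91  21.13] op 0.278 slide [-0.852  0.012  2.103]
dr [0.0014 0.0083 0.0007] yawnow 11.421944966917955
```

View pics/scene4.png

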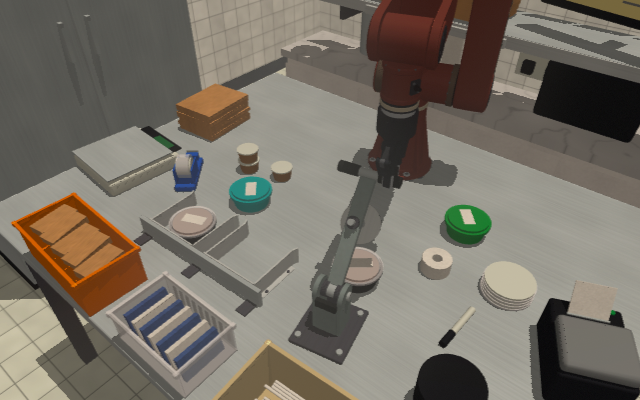

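>>> carry_out(plan=[{"slide": [0.06,0,-0.11],"dr": [0,0,0]},{"slide": [0.16,0,-0.19],"dr": [0,0,0]},{"slide": [0.27,0,-0.26],"dr": [0,0,0]},{"slide": [0.385,0,-0.32],"dr": [0,0,0]},{"slide": [0.5,0,-0.375],"dr": [0,0,0]},{"slide": [0.6,0,-0.42],"dr": [0,0,0]},{"slide": [0.6,0,-0.42],"dr": [0,0,0]}])

```text
t: 5.17
tcp_pos: [0.5451, 0.2484, 0.3473]
ee_rot: [0.995, 0.1, -0.01, 0.002]
force: [1.0, 1.4, 1.7]
opening: 0.28
```

>>> carry_out(plan=[{"slide": [0,0,0],"dr": [0,0,0]},{"slide": [0,0,-0.1],"dr": [0,0,0]},{"slide": [0,0,-0.3],"dr": [0,0,0]},{"slide": [0,0,-0.6],"dr": [0,0,0]},{"slide": [0,0,-0.9],"dr": [0,0,0]},{"slide": [0,0,-0.9],"dr": [0,0,0]}], grip=1)

```text
t: 5.67
tcp_pos: [0.5483, 0.2494, 0.4465]
ee_rot: [0.995, 0.099, -0.003, 0.001]
force: [-0.9, 0.2, 2.2]
opening: 0.996
```

Run:
```python
from h import *
from cell import env
c=env.read_camera('scene');cv2.imwrite('pics/scene5.png',c['img'])
go([.394,.215,.096],11.3)
```

```text
t 5.72 tcp [0.5478 0.2492 0.4436] f [ 0.22 -0.24 -0.  ] op 0.998 slide [-1.541  0.024  3.492]
dr [0.0007 0.0032 0.0006] yawnow 11.40139933241622
```

View pics/scene5.png

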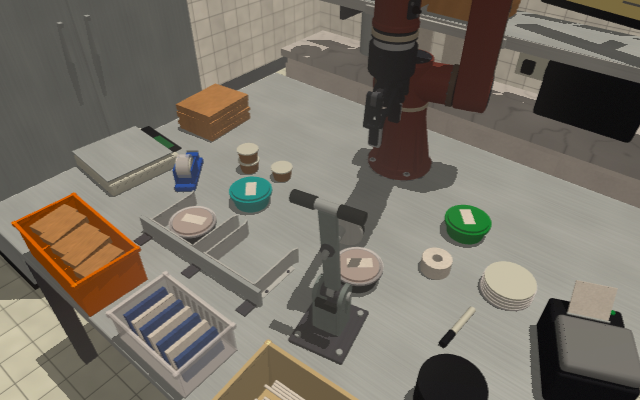

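>>> carry_out(plan=[{"slide": [-0.4,-0.2,0.0],"dr": [0,0,0]},{"slide": [-0.5,-0.5,0.2],"dr": [0,0,0]},{"slide": [-0.5,-0.7,0.5],"dr": [0,0,0]},{"slide": [-0.5,-0.7,0.9],"dr": [0,0,0]},{"slide": [-0.5,-0.7,1],"dr": [0,0,0]},{"slide": [-0.5,-0.7,1],"dr": [0,0,0]}])

```text
t: 6.22
tcp_pos: [0.481, 0.3061, 0.3384]
ee_rot: [0.995, 0.1, -0.01, 0.004]
force: [-0.5, -0.6, 0.1]
opening: 1.001
```

Run:
```python
from h import *
from cell import env
np.set_printoptions(precision=4,suppress=True)
for n in ['scene','side','wrist']:
    c=env.read_camera(n);cv2.imwrite(f'pics/{n}6.png',c['img'])
    w=cloud(c);hsv=None
    # lid top of bowl: height band
    m=(abs(w[...,2]-.05)<.006)&(abs(w[...,0]-.51)<.1)&(abs(w[...,1]-.19)<.1)
    t=w[m]
    if len(t)>20: print(n,len(t),cv2.minEnclosingCircle(t[:,:2].astype(np.float32)),cv2.minAreaRect(t[:,:2].astype(np.float32)),np.median(t,0))
    m=(abs(w[...,2]-.041)<.005)&(abs(w[...,0]-.51)<.1)&(abs(w[...,1]-.19)<.1);t=w[m]
    if len(t)>20: print('  rim',len(t),cv2.minEnclosingCircle(t[:,:2].astype(np.float32)))
    t=w[(w[...,2]>.3)&(w[...,0]>.6)&(w[...,2]<.5)];
    if len(t): print('  handle',np.median(t,0),t.min(0),t.max(0))
go([.508,.3,.2],0)
```

```text
scene 1316 ((0.5063377022743225, 0.18935315310955048), 0.06448691338300705) ((0.5004953145980835, 0.1981719434261322), (0.1251755654811859, 0.10447514057159424), 39.65812301635742) [0.5067 0.1986 0.0508]
  rim 223 ((0.5055003762245178, 0.18927159905433655), 0.06511103361845016)
  handle [0.6857 0.2277 0.3699] [ 0.6    -1.1602  0.3   ] [0.7125 0.3032 0.4244]
side 422 ((0.5027440190315247, 0.18579009175300598), 0.06253466755151749) ((0.5042556524276733, 0.18176597356796265), (0.12214360386133194, 0.11544689536094666), 2.3966598510742188) [0.4993 0.1797 0.0508]
  rim 107 ((0.5021364688873291, 0.18489746749401093), 0.06247011944651604)
  handle [ 1.2872 -0.0017  0.4038] [ 0.6015 -0.6835  0.3   ] [1.3036 1.8661 0.5   ]
wrist 5007 ((0.5057812333106995, 0.18899987637996674), 0.06278465688228607) ((0.5057166218757629, 0.1892225444316864), (0.12304706871509552, 0.12455615401268005), 9.23707389831543) [0.5048 0.1934 0.0506]
  rim 1003 ((0.5053532123565674, 0.18872524797916412), 0.06295334547758102)
  handle [0.6265 0.2176 0.3135] [0.6216 0.2108 0.3113] [0.6329 0.223  0.3155]
t 6.37 tcp [0.4852 0.3073 0.3464] f [ 0.63 -0.28  0.36] op 1.0 slide [0.219 0.114 1.463]
dr [0.0007 0.0021 0.063 ] yawnow 11.347657731348571
```

View pics/scene6.png

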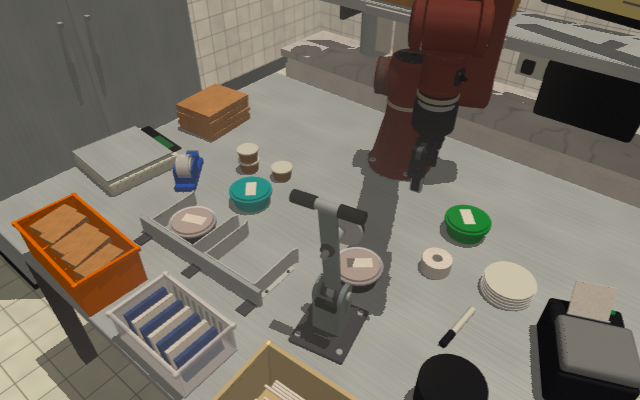

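View pics/wrist6.png

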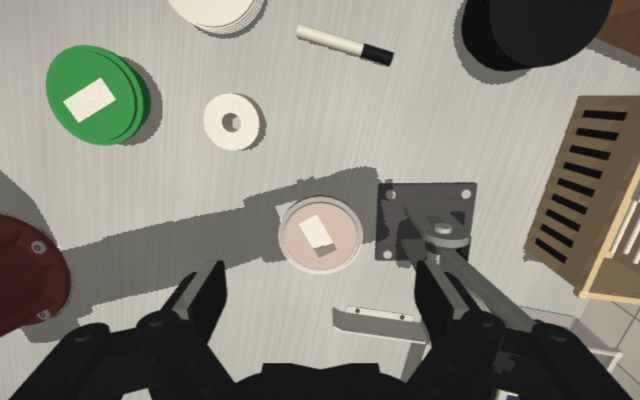

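```bash
python3 -c "
from h import *
go([.516,.285,.15],-7.3)"
```

```text
t 6.37 tcp [0.4852 0.3073 0.3464] f [ 0.63 -0.28  0.36] op 1.0 slide [0.272 0.276 1.963]
dr [0.0009 0.0021 0.1036] yawnow 11.347657731348571
```

>>> carry_out(plan=[{"slide": [0.1,0.1,0.35],"dr": [0,0,0.035]},{"slide": [0.2,0.2,0.7],"dr": [0,0,0.07]},{"slide": [0.27,0.28,1],"dr": [0,0,0.104]},{"slide": [0.27,0.28,1],"dr": [0,0,0.104]}])

```text
t: 6.7
tcp_pos: [0.5157, 0.2821, 0.2417]
ee_rot: [0.998, -0.067, -0.006, 0.004]
force: [-1.9, -0.5, -1.5]
opening: 0.999
```

>>> carry_out(plan=[{"slide": [0,0,0.4],"dr": [0,0,0]},{"slide": [0,0,0.8],"dr": [0,0,0]},{"slide": [0,0,1],"dr": [0,0,0]},{"slide": [0,0,1],"dr": [0,0,0]}])

```text
t: 7.03
tcp_pos: [0.5122, 0.2804, 0.1389]
ee_rot: [0.998, -0.066, -0.01, 0.005]
force: [-1.0, -0.8, -0.4]
opening: 0.999
```

```bash
python3 -c "
from h import *
go([.516,.285,.012],-7.3)"
```

```text
t 7.03 tcp [0.5122 0.2804 0.1389] f [-0.99 -0.76 -0.45] op 0.999 slide [ 0.055 -0.066  1.268]
dr [ 0.0038  0.006  -0.0014] yawnow -7.55021283717039
```

>>> carry_out(plan=[{"slide": [0.03,-0.06,0.35],"dr": [0.004,0.006,0]},{"slide": [0.05,-0.06,0.7],"dr": [0.004,0.006,0]},{"slide": [0.05,-0.06,0.9],"dr": [0.004,0.006,0]},{"slide": [0.05,-0.06,0.95],"dr": [0.004,0.006,0]},{"slide": [0.05,-0.06,0.95],"dr": [0.004,0.006,0]}])

```text
t: 7.45
tcp_pos: [0.5175, 0.2855, 0.0456]
ee_rot: [0.998, -0.065, 0.001, -0.001]
force: [0.8, 0.3, 0.5]
opening: 1.003
```

```bash
python3 -c "
from h import *
go([.516,.285,.012],-7.3)"
```

```text
t 7.45 tcp [0.5175 0.2855 0.0456] f [0.77 0.31 0.54] op 1.003 slide [-0.015  0.007  0.336]
dr [-0.0005 -0.0004 -0.001 ] yawnow -7.485922894675393
```

>>> carry_out(plan=[{"slide": [-0.015,0,0.2],"dr": [0,0,0]},{"slide": [-0.015,0,0.33],"dr": [0,0,0]},{"slide": [-0.015,0,0.33],"dr": [0,0,0]}])

```text
t: 7.7
tcp_pos: [0.5165, 0.2859, 0.013]
ee_rot: [0.998, -0.065, 0.001, -0.001]
force: [-1.2, -1.0, -0.7]
opening: 1.0
```

Run:
```python
from h import *
from cell import env
c=env.read_camera('scene');cv2.imwrite('pics/scene7.png',cv2.resize(c['img'][100:350,200:520],None,fx=2.4,fy=2.4))
c=env.read_camera('wrist');cv2.imwrite('pics/wrist7.png',c['img'])
go([.475+.0075,-.045+.057,.012],-7.3)
```

```text
t 7.8 tcp [0.517  0.2861 0.014 ] f [ 0.08 -0.09  0.23] op 1.002 slide [0.014 2.763 0.013]
dr [-0.0007 -0.0008 -0.0009] yawnow -7.465265033656645
```

View pics/scene7.png

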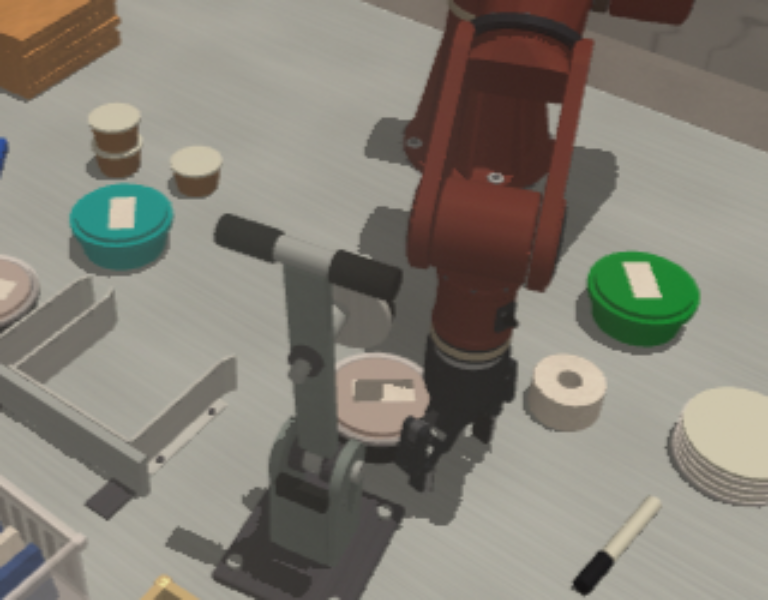

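View pics/wrist7.png

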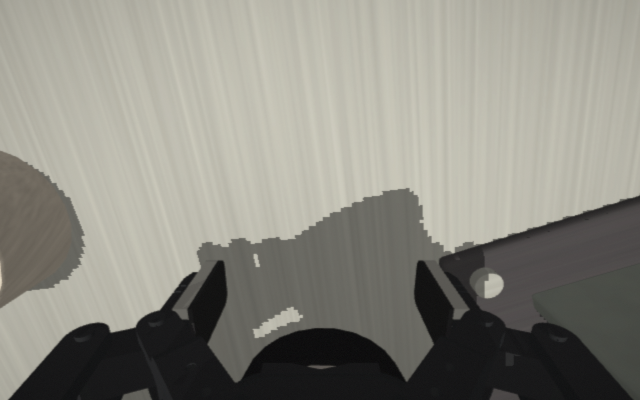

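>>> carry_out(plan=[{"slide": [0,0.08,0],"dr": [0,0,0]},{"slide": [0,0.16,0],"dr": [0,0,0]},{"slide": [0,0.22,0],"dr": [0,0,0]},{"slide": [0,0.28,0],"dr": [0,0,0]},{"slide": [0,0.34,0],"dr": [0,0,0]},{"slide": [0,0.42,0],"dr": [0,0,0]},{"slide": [0,0.5,0],"dr": [0,0,0]},{"slide": [0,0.6,0],"dr": [0,0,0]},{"slide": [0,0.7,0],"dr": [0,0,0]},{"slide": [0,0.8,0],"dr": [0,0,0]},{"slide": [0,0.9,0],"dr": [0,0,0]},{"slide": [0,0.95,0],"dr": [0,0,0]}])

```text
t: 8.8
tcp_pos: [0.5046, 0.1906, 0.0139]
ee_rot: [0.998, -0.066, 0.001, -0.001]
force: [-0.3, 3.2, 1.4]
opening: 1.0
```

```bash
cat > look.py <<'E'
import sys
from h import *
from cell import env
np.set_printoptions(precision=4,suppress=True)
tag=sys.argv[1];bx,by=float(sys.argv[2]),float(sys.argv[3])
for n in ['scene','side']:
    c=env.read_camera(n);cv2.imwrite(f'pics/{n}{tag}.png',c['img']);w=cloud(c)
    hsv=cv2.cvtColor(c['img'],cv2.COLOR_BGR2HSV)
    m=(abs(w[...,2]-.045)<.011)&(np.hypot(w[...,0]-bx,w[...,1]-by)<.085)&(c['img'].max(-1)>70)&(c['img'][...,2].astype(int)-c['img'][...,0]>8)
    t=w[m]
    if len(t)>20: print(n,len(t),cv2.minEnclosingCircle(t[:,:2].astype(np.float32)),cv2.minAreaRect(t[:,:2].astype(np.float32)))
E
python3 look.py 8 .496 .12; python3 -c "
from h import *
go([.475+.0075,-.045+.057,.012],-7.3)"
```

```text
scene 249 ((0.4985443651676178, 0.13696324825286865), 0.06263177841901779) ((0.5093557238578796, 0.14084452390670776), (0.07574136555194855, 0.12488625198602676), 20.096952438354492)
side 482 ((0.49965178966522217, 0.13767464458942413), 0.06905525922775269) ((0.4958203434944153, 0.1318758726119995), (0.12439382821321487, 0.12516868114471436), 80.98831176757812)
t 8.9 tcp [0.5043 0.1905 0.0137] f [ 0.63 -0.18  0.49] op 1.0 slide [0.017 1.798 0.014]
dr [-0.0004 -0.0007 -0.0012] yawnow -7.522973787091356
```

View pics/scene8.png

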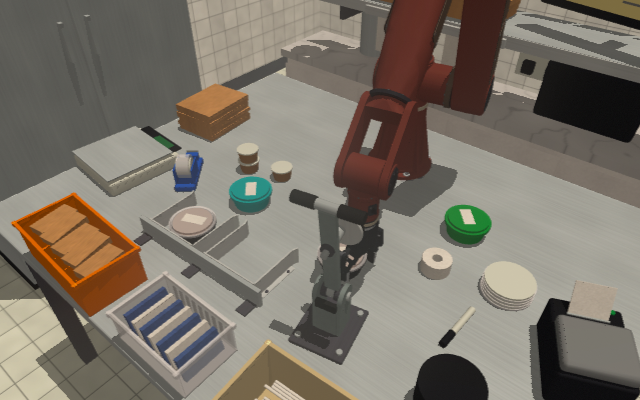

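>>> carry_out(plan=[{"slide": [0,0.05,0],"dr": [0,0,0]},{"slide": [0,0.12,0],"dr": [0,0,0]},{"slide": [0,0.2,0],"dr": [0,0,0]},{"slide": [0,0.3,0],"dr": [0,0,0]},{"slide": [0,0.4,0],"dr": [0,0,0]},{"slide": [0,0.5,0],"dr": [0,0,0]},{"slide": [0,0.6,0],"dr": [0,0,0]},{"slide": [0,0.7,0],"dr": [0,0,0]},{"slide": [0,0.8,0],"dr": [0,0,0]},{"slide": [0,0.88,0],"dr": [0,0,0]},{"slide": [0,0.95,0],"dr": [0,0,0]},{"slide": [0,1,0],"dr": [0,0,0]}])

```text
t: 9.9
tcp_pos: [0.4911, 0.0904, 0.0135]
ee_rot: [0.998, -0.066, 0.001, -0.001]
force: [-0.2, 3.2, 1.7]
opening: 0.998
```

```bash
python3 look.py 9 .486 .035; python3 -c "
from h import *
go([.475+.0075,-.045+.054,.012],-7.3)"
```

```text
scene 490 ((0.50705885887146, 0.014348883181810379), 0.0683465451002121) ((0.5023878812789917, 0.01815681904554367), (0.12321942299604416, 0.07251052558422089), 47.0203857421875)
side 571 ((0.49637866020202637, 0.035181015729904175), 0.07468469440937042) ((0.48809948563575745, 0.03873831033706665), (0.1369749903678894, 0.12814286351203918), 30.100309371948242)
t 10.0 tcp [0.4909 0.0902 0.0134] f [ 0.09 -0.56  0.06] op 1.0 slide [0.023 0.816 0.014]
dr [-0.0001 -0.0005 -0.0014] yawnow -7.551654121585194
```

View pics/scene9.png

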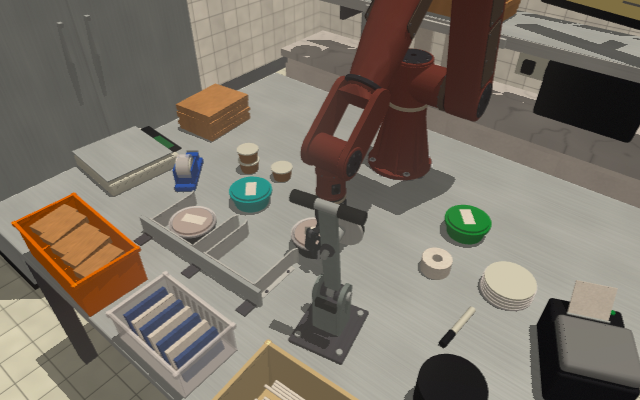

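>>> carry_out(plan=[{"slide": [-0.04,0.04,0],"dr": [0,0,0]},{"slide": [-0.08,0.1,0],"dr": [0,0,0]},{"slide": [-0.08,0.18,0],"dr": [0,0,0]},{"slide": [-0.08,0.27,0],"dr": [0,0,0]},{"slide": [-0.08,0.36,0],"dr": [0,0,0]},{"slide": [-0.08,0.45,0],"dr": [0,0,0]},{"slide": [-0.08,0.54,0],"dr": [0,0,0]},{"slide": [-0.08,0.63,0],"dr": [0,0,0]},{"slide": [-0.08,0.7,0],"dr": [0,0,0]},{"slide": [-0.08,0.76,0],"dr": [0,0,0]},{"slide": [-0.08,0.8,0],"dr": [0,0,0]},{"slide": [-0.08,0.82,0],"dr": [0,0,0]}])

```text
t: 11.0
tcp_pos: [0.4721, 0.0093, 0.0133]
ee_rot: [0.998, -0.066, 0.001, -0.0]
force: [-0.3, 3.0, 0.1]
opening: 0.998
```

```bash
python3 look.py 10 .472 -.045; python3 -c "
from h import *
go([.475+.0075,-.045+.054,.012],-7.3)"
```

```text
scene 516 ((0.4644230604171753, -0.04307869076728821), 0.06507845968008041) ((0.47685420513153076, -0.04280845820903778), (0.1038862019777298, 0.12401648610830307), 9.925740242004395)
side 626 ((0.4653625190258026, -0.03604225441813469), 0.07389035075902939) ((0.4649401009082794, -0.04556460678577423), (0.1264541745185852, 0.1271224319934845), 86.50244903564453)
t 11.1 tcp [0.4721 0.0094 0.0133] f [-0.45  0.48  0.6 ] op 0.997 slide [ 0.104 -0.01   0.013]
dr [ 0.0001 -0.0004 -0.0014] yawnow -7.5606639989823075
```

View pics/scene10.png

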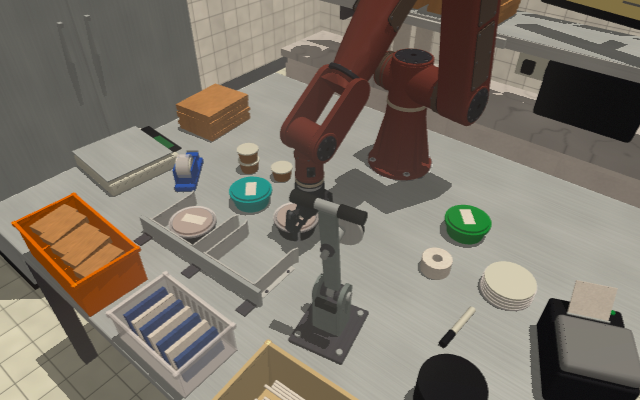

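>>> carry_out(plan=[{"slide": [0,-0.15,0],"dr": [0,0,0]},{"slide": [0,-0.35,-0.1],"dr": [0,0,0]},{"slide": [0,-0.4,-0.5],"dr": [0,0,0]},{"slide": [0,-0.4,-0.9],"dr": [0,0,0]},{"slide": [0,-0.4,-1],"dr": [0,0,0]}])

```text
t: 11.52
tcp_pos: [0.4815, 0.0493, 0.1191]
ee_rot: [0.998, -0.065, 0.006, 0.001]
force: [1.6, -0.2, 0.5]
opening: 0.998
```

```bash
python3 -c "
from h import *
go([.375,-.053,.11],92)
from cell import env
print(env.read_state()['joint_positions'])"
```

```text
t 11.52 tcp [0.4815 0.0493 0.1191] f [ 1.65 -0.17  0.51] op 0.998 slide [-0.924  1.153  0.081]
dr [ 0.0033 -0.0025 -0.5525] yawnow -7.443503120349878
[-4.20220163e-02  3.99482309e-02  2.03896554e+00 -1.77069067e-03
  1.05130865e+00  8.87649712e-02]
```

>>> carry_out(plan=[{"slide": [-0.2,0.1,0],"dr": [0,0,-0.039]},{"slide": [-0.4,0.2,0],"dr": [0,0,-0.078]},{"slide": [-0.6,0.3,0],"dr": [0,0,-0.117]},{"slide": [-0.8,0.4,0],"dr": [0,0,-0.156]},{"slide": [-0.92,0.5,0],"dr": [0,0,-0.195]},{"slide": [-0.92,0.6,0],"dr": [0,0,-0.234]},{"slide": [-0.92,0.7,0],"dr": [0,0,-0.273]},{"slide": [-0.92,0.8,0],"dr": [0,0,-0.312]},{"slide": [-0.92,0.9,0],"dr": [0,0,-0.351]},{"slide": [-0.92,1,0],"dr": [0,0,-0.39]},{"slide": [-0.92,1,0],"dr": [0,0,-0.429]},{"slide": [-0.92,1,0],"dr": [0,0,-0.45]}])

```text
t: 12.52
tcp_pos: [0.377, -0.0386, 0.1179]
ee_rot: [0.8, 0.601, 0.004, 0.004]
force: [-0.2, -0.1, 0.5]
opening: 1.006
```

```bash
python3 -c "
from h import *
go([.375,-.053,.11],92)"; python3 look.py 11 .465 -.045;python3 -c "
from h import *
from cell import env
c=env.read_camera('wrist');cv2.imwrite('pics/wrist11.png',c['img']);w=cloud(c)
t=w[(abs(w[...,2]-.045)<.011)&(np.hypot(w[...,0]-.465,w[...,1]+.045)<.085)];print(len(t),cv2.minEnclosingCircle(t[:,:2].astype(np.float32)))"
```

```text
t 12.52 tcp [ 0.377  -0.0386  0.1179] f [-0.15 -0.14  0.55] op 1.006 slide [-0.144  0.02   0.079]
dr [ 0.0036  0.0005 -0.101 ] yawnow 73.81718400585315
scene 1055 ((0.46418407559394836, -0.04658586531877518), 0.06549005210399628) ((0.4723486006259918, -0.04239192605018616), (0.11048923432826996, 0.12353529036045074), 18.094209671020508)
side 594 ((0.46441712975502014, -0.05029965192079544), 0.06466300785541534) ((0.4623034596443176, -0.05012676119804382), (0.11451685428619385, 0.1210070326924324), 44.67020034790039)
16433 ((0.4647620916366577, -0.0462447814643383), 0.06331773102283478)
```

View pics/wrist11.png

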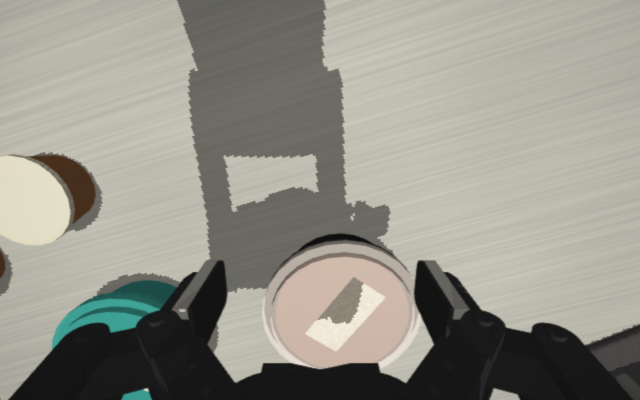

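View pics/scene11.png

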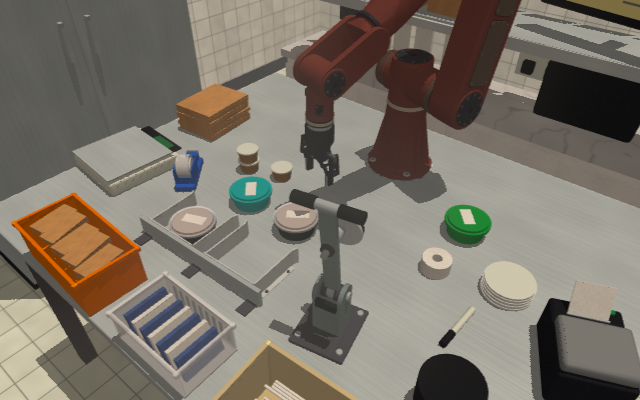

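```bash
python3 -c "
from h import *
go([.377,-.047,.03],91)"
```

```text
t 12.67 tcp [ 0.3771 -0.038   0.1179] f [ 0.19 -0.92 -0.23] op 0.99 slide [-0.087  0.015  0.879]
dr [ 0.0036  0.0003 -0.0974] yawnow 73.46729886116029
```

>>> carry_out(plan=[{"slide": [-0.09,0,0.1],"dr": [0.0036,0,-0.04]},{"slide": [-0.09,0,0.3],"dr": [0.0036,0,-0.08]},{"slide": [-0.09,0.01,0.6],"dr": [0.0036,0,-0.097]},{"slide": [-0.09,0.01,0.88],"dr": [0.0036,0,-0.097]},{"slide": [-0.09,0.01,0.88],"dr": [0.0036,0,-0.097]}])

```text
t: 13.08
tcp_pos: [0.3713, -0.0456, 0.0252]
ee_rot: [0.702, 0.712, -0.003, -0.005]
force: [-1.1, 0.6, 0.2]
opening: 0.998
```

```bash
python3 -c "
from h import *
go([.377,-.047,.0125],91)"
```

```text
t 13.08 tcp [ 0.3713 -0.0456  0.0252] f [-1.09  0.62  0.24] op 0.998 slide [-0.015  0.058  0.127]
dr [-0.0037 -0.0008 -0.0008] yawnow 90.85542308550515
```

>>> carry_out(plan=[{"slide": [-0.015,0.05,0.12],"dr": [-0.0037,0,0]},{"slide": [-0.015,0.1,0.12],"dr": [-0.0037,0,0]},{"slide": [-0.015,0.2,0.12],"dr": [-0.0037,0,0]},{"slide": [-0.015,0.28,0.12],"dr": [-0.0037,0,0]},{"slide": [-0.015,0.34,0.12],"dr": [-0.0037,0,0]},{"slide": [-0.015,0.4,0.12],"dr": [-0.0037,0,0]},{"slide": [-0.015,0.48,0.12],"dr": [-0.0037,0,0]},{"slide": [-0.015,0.58,0.12],"dr": [-0.0037,0,0]},{"slide": [-0.015,0.68,0.12],"dr": [-0.0037,0,0]},{"slide": [-0.015,0.78,0.12],"dr": [-0.0037,0,0]},{"slide": [-0.015,0.86,0.12],"dr": [-0.0037,0,0]},{"slide": [-0.015,0.9,0.12],"dr": [-0.0037,0,0]}])

```text
t: 14.08
tcp_pos: [0.4622, -0.0457, 0.0129]
ee_rot: [0.702, 0.712, 0.001, -0.001]
force: [-4.2, -0.2, 4.4]
opening: 1.003
```

```bash
python3 look.py 12 .517 -.045;python3 -c "
from h import *
go([.597,-.045,.0125],91)"
```

```text
scene 1225 ((0.5169631838798523, -0.043581876903772354), 0.06565423309803009) ((0.518706202507019, -0.042810000479221344), (0.12686052918434143, 0.12466379255056381), 20.389400482177734)
side 250 ((0.5107362270355225, -0.03878803923726082), 0.07267414778470993) ((0.5177929997444153, -0.04825574904680252), (0.12325282394886017, 0.11780967563390732), 0.1967550367116928)
t 14.18 tcp [ 0.4624 -0.0458  0.0128] f [-0.48  0.48  0.63] op 1.006 slide [-0.013  1.346  0.005]
dr [ 0.0005 -0.0007 -0.0007] yawnow 90.8668788207531
```

View pics/scene12.png

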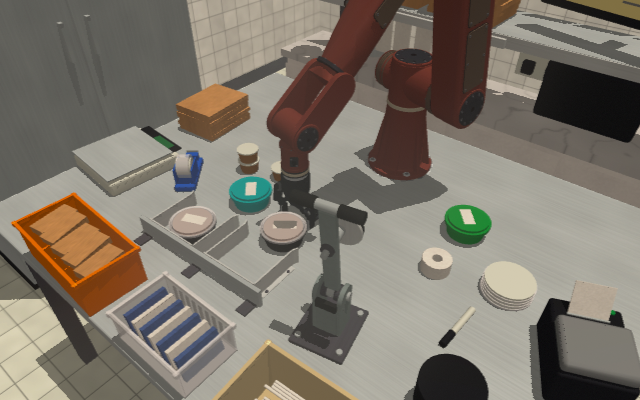

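>>> carry_out(plan=[{"slide": [0,0.05,0],"dr": [0,0,0]},{"slide": [0,0.1,0],"dr": [0,0,0]},{"slide": [0,0.18,0],"dr": [0,0,0]},{"slide": [0,0.27,0],"dr": [0,0,0]},{"slide": [0,0.36,0],"dr": [0,0,0]},{"slide": [0,0.45,0],"dr": [0,0,0]},{"slide": [0,0.54,0],"dr": [0,0,0]},{"slide": [0,0.63,0],"dr": [0,0,0]},{"slide": [0,0.72,0],"dr": [0,0,0]},{"slide": [0,0.81,0],"dr": [0,0,0]},{"slide": [0,0.9,0],"dr": [0,0,0]},{"slide": [0,0.95,0],"dr": [0,0,0]}])

```text
t: 15.18
tcp_pos: [0.5591, -0.0444, 0.0131]
ee_rot: [0.702, 0.712, 0.002, 0.0]
force: [-1.1, -0.7, 0.1]
opening: 0.998
```

```bash
python3 look.py 13 .612 -.045;python3 -c "
from h import *
go([.597,-.045,.0125],91)"
```

```text
scene 1565 ((0.6119675040245056, -0.04494483768939972), 0.08502142876386642) ((0.6142534017562866, -0.04594569653272629), (0.1685023009777069, 0.12401083111763), 66.15130615234375)
side 216 ((0.6124106049537659, -0.056752003729343414), 0.07316992431879044) ((0.6064088344573975, -0.057798221707344055), (0.09818407148122787, 0.12992119789123535), 44.28831100463867)
t 15.28 tcp [ 0.5593 -0.0445  0.0135] f [0.41 0.23 0.41] op 1.0 slide [-0.011  0.377  0.011]
dr [ 0.0013 -0.0006 -0.0007] yawnow 90.87632008828744
```

View pics/scene13.png

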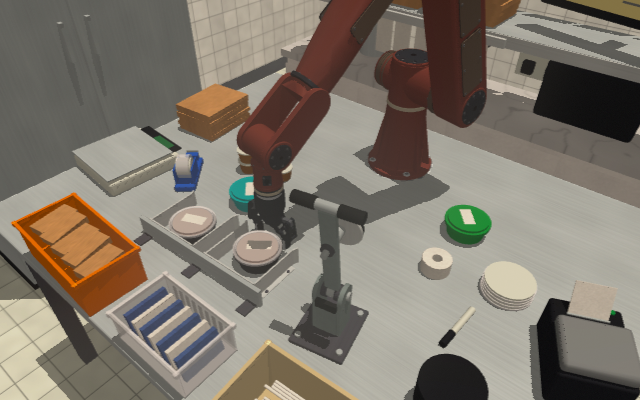

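>>> carry_out(plan=[{"slide": [0,0.04,0],"dr": [0,0,0]},{"slide": [0,0.08,0],"dr": [0,0,0]},{"slide": [0,0.12,0],"dr": [0,0,0]},{"slide": [0,0.16,0],"dr": [0,0,0]},{"slide": [0,0.2,0],"dr": [0,0,0]},{"slide": [0,0.24,0],"dr": [0,0,0]},{"slide": [0,0.27,0],"dr": [0,0,0]},{"slide": [0,0.3,0],"dr": [0,0,0]},{"slide": [0,0.32,0],"dr": [0,0,0]}])

```text
t: 16.03
tcp_pos: [0.5918, -0.044, 0.0136]
ee_rot: [0.702, 0.712, 0.002, 0.001]
force: [-0.9, 0.1, -1.0]
opening: 1.002
```

Run:
```python
from h import *
from cell import env
np.set_printoptions(precision=4,suppress=True)
c=env.read_camera('scene');cv2.imwrite('pics/scene14.png',cv2.resize(c['img'][160:320,120:320],None,fx=3.7,fy=3.7,interpolation=cv2.INTER_CUBIC))
w=cloud(c);m=(w[...,2]>.046)&(w[...,2]<.056)&(np.hypot(w[...,0]-.648,w[...,1]+.044)<.07)
t=w[m];print(len(t),t.min(0),t.max(0))
for yy in [-.06,-.045,-.03]:
    q=w[(abs(w[...,1]-yy)<.006)&(w[...,2]>.03)&(w[...,0]>.66)&(w[...,0]<.74)];print(yy,np.round(q[np.argsort(q[:,0])][::4][:,[0,2]],3).tolist())
go([.597,-.045,.0125],91)
```

```text
1293 [ 0.589  -0.1022  0.046 ] [0.7175 0.0204 0.0558]
-0.06 [[0.66, 0.051], [0.663, 0.049], [0.669, 0.052], [0.672, 0.052], [0.674, 0.051], [0.677, 0.052], [0.68, 0.05], [0.683, 0.054], [0.687, 0.052], [0.69, 0.052], [0.692, 0.051], [0.694, 0.053], [0.698, 0.054], [0.7, 0.053], [0.702, 0.046], [0.705, 0.047], [0.712, 0.052], [0.716, 0.054], [0.719, 0.055], [0.72, 0.053], [0.723, 0.053], [0.725, 0.054], [0.728, 0.044], [0.728, 0.052], [0.729, 0.039], [0.729, 0.036], [0.73, 0.036], [0.731, 0.034]]
-0.045 [[0.661, 0.053], [0.663, 0.052], [0.666, 0.053], [0.668, 0.053], [0.67, 0.05], [0.672, 0.052], [0.674, 0.052], [0.677, 0.053], [0.679, 0.047], [0.683, 0.052], [0.684, 0.05], [0.688, 0.048], [0.691, 0.052], [0.694, 0.052], [0.697, 0.052], [0.699, 0.052], [0.701, 0.05], [0.703, 0.049], [0.704, 0.043], [0.706, 0.043], [0.708, 0.046], [0.716, 0.055], [0.717, 0.053], [0.719, 0.052], [0.722, 0.053], [0.723, 0.05], [0.727, 0.053], [0.728, 0.043], [0.728, 0.045], [0.729, 0.034], [0.729, 0.051], [0.73, 0.037]]
-0.03 [[0.66, 0.05], [0.664, 0.051], [0.666, 0.05], [0.669, 0.052], [0.671, 0.051], [0.674, 0.052], [0.677, 0.051], [0.679, 0.048], [0.683, 0.049], [0.687, 0.052], [0.688, 0.05], [0.692, 0.052], [0.694, 0.052], [0.696, 0.053], [0.698, 0.054], [0.7, 0.05], [0.701, 0.048], [0.703, 0.046], [0.706, 0.045], [0.713, 0.053], [0.715, 0.054], [0.718, 0.051], [0.722, 0.052], [0.723, 0.056], [0.727, 0.055], [0.727, 0.051], [0.728, 0.038], [0.728, 0.048], [0.729, 0.053], [0.729, 0.036], [0.73, 0.03]]
t 16.08 tcp [ 0.5921 -0.0441  0.0137] f [-0.95  0.86 -1.72] op 1.003 slide [-0.01   0.048  0.012]
dr [ 0.0016 -0.0005 -0.0007] yawnow 90.87177546145942
```

View pics/scene14.png

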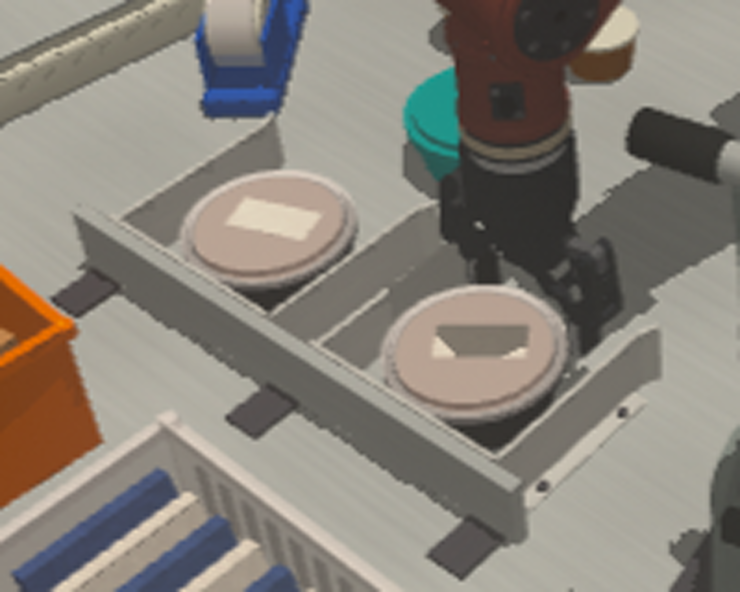

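>>> carry_out(plan=[{"slide": [0,0.02,0],"dr": [0,0,0]},{"slide": [0,0.03,0],"dr": [0,0,0]},{"slide": [0,0.045,0],"dr": [0,0,0]},{"slide": [0,0.055,0],"dr": [0,0,0]},{"slide": [0,0.055,0],"dr": [0,0,0]}])

```text
t: 16.5
tcp_pos: [0.5947, -0.0439, 0.0133]
ee_rot: [0.702, 0.713, -0.0, -0.002]
force: [-8.8, -0.5, 4.8]
opening: 0.998
```

Contact with the back wall (force -8.8 N against about 3 N in free sliding). Backing straight out.

>>> carry_out(plan=[{"slide": [0,-0.1,0],"dr": [0,0,0]},{"slide": [0,-0.3,0],"dr": [0,0,0]},{"slide": [0,-0.6,0],"dr": [0,0,0]},{"slide": [0,-0.9,0],"dr": [0,0,0]},{"slide": [0,-0.95,-0.4],"dr": [0,0,0]},{"slide": [0,-0.95,-0.8],"dr": [0,0,0]},{"slide": [0,-0.95,-1],"dr": [0,0,0]},{"slide": [0,-0.95,-1],"dr": [0,0,0]}])

```text
t: 17.17
tcp_pos: [0.506, -0.0469, 0.1206]
ee_rot: [0.702, 0.713, 0.004, 0.005]
force: [0.8, -0.3, 1.5]
opening: 1.0
```

>>> carry_out(plan=[{"slide": [0,-0.4,-0.3],"dr": [0,0,0]},{"slide": [0,-0.7,-0.5],"dr": [0,0,0]},{"slide": [0,-0.7,-0.5],"dr": [0,0,0]},{"slide": [0,-0.7,-0.5],"dr": [0,0,0]}])

```text
t: 17.5
tcp_pos: [0.4363, -0.0483, 0.1714]
ee_rot: [0.702, 0.712, 0.006, 0.008]
force: [1.6, -0.0, 0.5]
opening: 1.002
```

Run:
```python
from h import *
from cell import env
np.set_printoptions(precision=4,suppress=True)
for n in ['scene','side','wrist']:
    c=env.read_camera(n);cv2.imwrite(f'pics/{n}15.png',c['img'])
    w=cloud(c)
    i=c['img'].astype(int)
    m=(w[...,2]>.036)&(w[...,2]<.057)&(np.hypot(w[...,0]-.652,w[...,1]+.044)<.066)&(i[...,2]-i[...,0]>8)
    t=w[m]
    if len(t)>30: print(n,len(t),cv2.minEnclosingCircle(t[:,:2].astype(np.float32)))
    for yy in [-.044]:
        q=w[(abs(w[...,1]-yy)<.01)&(w[...,2]>.03)&(w[...,0]>.69)&(w[...,0]<.735)];print(np.round(q[np.argsort(q[:,0])][::5][:,[0,2]],3).tolist())
    for k,yy in [('L',.037),('R',-.125)]:
        q=w[(abs(w[...,1]-yy)<.012)&(w[...,2]>.03)&(w[...,0]>.62)&(w[...,0]<.68)]
        if len(q): print(k,np.percentile(q[:,1],[2,50,98]))
s=env.read_state();print(s['force'],s['tcp_pos'],s['t'])
```

```text
scene 1482 ((0.6530805230140686, -0.04306340962648392), 0.06493334472179413)
[[0.69, 0.053], [0.692, 0.051], [0.694, 0.051], [0.696, 0.049], [0.699, 0.05], [0.701, 0.053], [0.703, 0.048], [0.705, 0.052], [0.705, 0.045], [0.706, 0.051], [0.708, 0.045], [0.716, 0.051], [0.717, 0.056], [0.718, 0.052], [0.721, 0.052], [0.723, 0.056], [0.725, 0.056], [0.726, 0.052], [0.727, 0.051], [0.727, 0.053], [0.728, 0.042], [0.728, 0.035], [0.729, 0.042], [0.729, 0.047], [0.729, 0.041], [0.73, 0.047]]
L [0.0358 0.0397 0.0423]
R [-0.1278 -0.1246 -0.1208]
side 533 ((0.6526657938957214, -0.04500367492437363), 0.06569995731115341)
[[0.69, 0.051], [0.696, 0.053], [0.711, 0.052], [0.714, 0.055], [0.716, 0.05], [0.724, 0.053]]
L [0.0307 0.0341 0.0388]
R [-0.1332 -0.1298 -0.1263]
wrist 2568 ((0.6258149743080139, -0.04158252477645874), 0.05710401013493538)
[]
L [0.0347 0.0354 0.0389]
R [-0.1288 -0.1251 -0.1242]
[ 0.8254  0.4627 -0.1907] [ 0.4359 -0.048   0.169 ] 17.65
```

View pics/scene15.png

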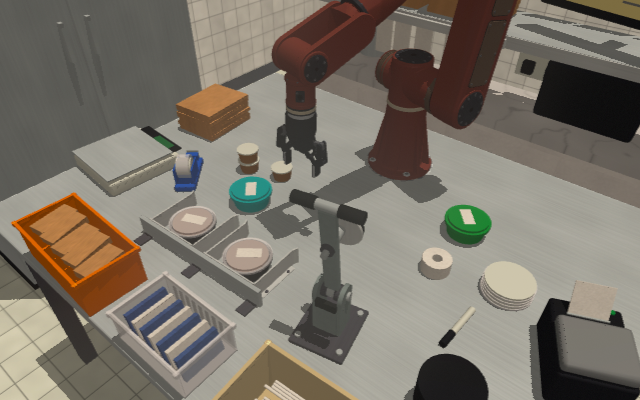

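View pics/wrist15.png

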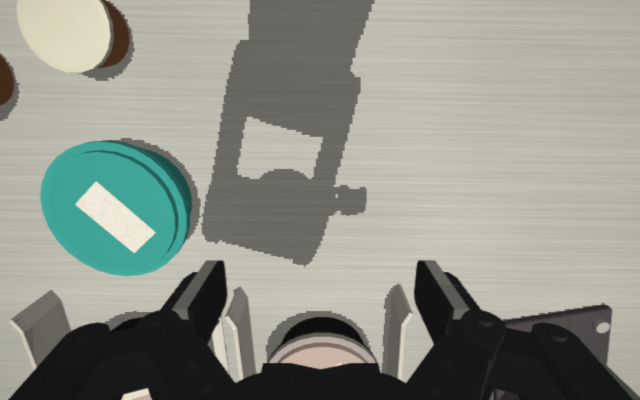

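The scene view shows the bowl at (247,256) seated against the back wall, the press arm up at (328,230), and the other items where they were. Handing in.

```bash
python3 -c "
from cell import env
print(env.hand_in())"
```

```text
the job is handed in; nothing more can be done
None
```

The bowl is in the empty bay against the back wall and the press arm is standing up by itself. I handed the job in at about 17.7 s; no verdict was reported.

**What I did**
- I gripped one rubber grip of the press handle, followed its arc to about 1.2 rad and let go. The spring then took the arm up.
- I pushed the bowl flat on the counter with the open fingers as a cradle, first sideways clear of the press, then forward into the bay. I stopped when the force rose to about 9 N against the back wall, then backed straight out and up.

**Last checks**
- **Bowl position:** its centre measured about (0.652 to 0.653, -0.043 to -0.045) m. That is about 8 mm past the bay's middle towards the back, about where a bowl touching the wall should be. Sideways it is central, with at most 2 to 3 mm difference between cameras.
- **Bowl level:** I did not measure its tilt, but the lid top read 48 to 53 mm high, which suggests it stands level.
- **Press arm:** the handle was measured about 25 mm behind the hinge after release, which fits the 1.70 rad stop. In the final picture it looks the same.
- **Other items:** the waiting bowl and everything else look unmoved in the pictures. I did not re-measure them one by one.
- **Robot:** it ended clear of everything, with about 1 N of force reading, which is sensor noise.

**Disagreements:** the side camera read about 2 to 5 mm off the scene camera, so I averaged the two or used the wrist camera. My last wrist-camera fit of the bowl (x = 0.626 m) was wrong because the gripper hid part of it, so I ignored it.

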